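# Lock a suction probe into its push-fit outlet

### The job

Slide the dust shutter on the suction console fully off its port, then take the suction probe out of its stand and push it down into the port until it snaps home and stays locked by itself. Feel for the lock: how deep it lies differs, and forcing the probe hard against the bottom damages the valve. Leave the other things on the cart where they are.

Things in the scene. Friction and masses are not known exactly. Their poses are not given: they have to be found in the camera images.
- outlet: suction console: fixed grey block 90 (x) x 140 (y) x 100 (z) mm with a round gauge on its front (-x) side; origin at the centre of its underside, z up. Its port is on the top face, 30 mm from the centre towards its own -y; the shutter slides towards its own +y
- port (a point): centre of the port's mouth, on the console's top face (100 mm above the cart top). The port is a vertical round hole of 19 mm diameter. In it a sprung valve plate pushes the probe back up (about 2 N at first touch, 10 N at the lock) and two spring pins, one on either side, must be spread by the probe's bulb (10 to 15 N of push in all) before they snap into its neck
- lock_zone (a point): point on the port's axis 57.5 mm below the mouth, mid-range of the lock depth. The pins snap in when the probe's tip is 44 to 70 mm below the mouth (drawn anew, not visible or readable): the push briefly drops, then a hard stop follows within 3 mm. 18 to 20 N on the stop is ample; over 40 N between probe and console damages the valve. Not locked, it rises 15 to 34 mm when let go
- shutter (a joint): dust shutter travel in m: about 0 = covering the port, 0.05 = fully open (end stop); needs about 2 N, stays where it is left
- shutter_tab (a point): middle of the top of the shutter's upright tab, a block 24 mm (console's x) x 10 mm (console's y) x 20 mm high, its top 23.5 mm above the console's top face; it moves with the shutter
- probe: suction probe 127 mm long, 90 g, round about its z axis; origin at the lowest point of the tip, z up towards the grip. From the tip: steel bulb 16 mm dia. (0-16 mm, tapering to a round 8 mm tip), neck 8 mm dia. (16-30), shank 16 mm dia. (30-75), flange 34 mm dia. (75-81), grey grip 22 mm dia. (81-127). Starts upright in the stand, flange resting on the stand's top, tip 10 mm above the cart top
- holder: probe stand: fixed white block 70 x 70 x 85 mm with a vertical through hole of 19 mm; origin at the centre of its underside
- gel_pot: loose blue pot with white cap, 43 mm diameter, 60 mm high, bystander; origin at the centre of its underside
- lancets: loose small carton 31 x 47 x 72 mm standing upright, bystander; origin at the centre of its underside
- thermometer: loose white thermometer 122 x 20 x 11 mm lying flat, bystander; origin at the centre of its underside
Things that resemble listed ones, but are neither listed nor needed, are in the scene too. Of the things like the probe, leave any that is red or turquoise; of the rest the larger one is meant.

How it is judged:
By the outcome, as a careful person would: the job done as asked, in the order asked, and still so for the second after the job is handed in, with the robot touching nothing.
It also fails if it takes over 72 s, if anything falls off the work surface, if the arm or the gripper's body presses on something with over 40 N, if the wrist force passes 120 N, or if a joint passes its speed limit or range.

### The arm

A 6-joint arm with a two-finger parallel gripper is mounted at the origin on a cart in front of the work surface, level with it; the furniture and walls round the work are solid. World frame = base frame: x ahead of the robot, y to its left, z up, the work surface at z = 0. Lengths are in mm, angles in degrees, forces in N, time in s.
With the tool pointing down it reaches from about 350 to 725 mm from the base axis. Payload 6 kg.
Tool frame: the origin (TCP) lies at the very end of the fingers, on their centre line; the grasp point (between the pads) lies 19 mm behind it; z points along the fingers, y is the line along which they close (so a half turn about z gives the same grasp; the last joint's range is limited). The gripper opens to 85 mm and grips with 20 to 120 N. Pads are 22 mm wide; open, the fingers measure 114 mm over their backs; the gripper's body (76 mm by 85 mm) begins 54 mm behind the grasp point. The pads swing forward as they close: fully open they stand 13 mm farther back than shut.
Start: joints at [-57.485, 2.303, 4.859, 0, -92.561, -19.12], TCP at [139.016, -583.651, 231.261] pointing down, gripper open.
Joint ranges: [-146.85, 146.85], [-73.84, 115.35], [-62.03, 85.46], [-188.31, 113.3], [-161.28, -10.13], [-171.36, 171.36]. Speed limits (degrees/s): [147.25, 147.25, 172.46, 180, 180, 180].

### API

Orientations are given as [roll, pitch, yaw] about the fixed x, y, z axes, in that order (R = Rz(yaw) Ry(pitch) Rx(roll)).
In Python, from workcell import robot, optics, get_t, get_joint_pos, get_joint_velocities, get_joint_efforts, get_eef_pos, get_tool_rot, get_ft_force, get_torque, get_width, get_grasp_force gives the robot as it stands. Calls block until the motion is done:
- robot.move_pose(position, orientation): joint-space move of the TCP to a pose.
- robot.movel(position, max_speed=150, rot=None): straight line of the TCP; rot=None keeps the orientation; max_speed is the mean speed in mm/s.
- robot.set_joints(angles): joint-space move.
- robot.grip(opening, squeeze=None): finger opening in mm; squeeze is the grip in N (None keeps the last); returns when the fingers have stopped.
- robot.sleep(seconds).
- robot.ik(position, orientation): joint angles nearest the present ones, or None.
- optics.grab_frame(name): name is "scene" or "side" or "wrist"; returns a dict with "img" (400x640x3 uint8, red, green, blue), "z_map" (400x640 float32, mm along the optical axis (not along the pixel's ray), 0 where there is no reading), "K" (3x3 intrinsics, pixels), "R" (3x3) and "t" (3): a world point X has camera coordinates R X + t. Camera axes: x right, y down, z forward; pixel columns grow to the right and rows downward; lengths in mm; the calibration is good to about 2 mm. A picture is of the moment at which its call begins.
A pose or a line that the arm cannot do raises robot.IKError and nothing moves.
- robot.job_done(): hands the job in; it is judged then, once.
Readings, each from a call of its own:
- get_t(): time.
- get_joint_pos(): joint angles.
- get_joint_velocities(): joint speeds.
- get_joint_efforts(): joint torques, N m.
- get_eef_pos(): TCP position.
- get_tool_rot(): TCP orientation.
- get_ft_force(): force on the tool from outside, world axes, zero at the start.
- get_torque(): the same for the moment, N m.
- get_width(): finger opening in mm.
- get_grasp_force(): force on a finger pad.
Only numpy, scipy, OpenCV 4.12 (cv2) and the standard library are available. Lean on these libraries where they do the work, as an engineer would, in place of code of your own. Each camera call takes 0.05 s, during which the arm holds its last target. There are 200 camera calls.

## Working session

There is one attempt and no reset: what is moved stays moved. The work goes in short steps, each a Python script; the robot and the scene stay as the last script left them, time stands still between calls to the robot, and variables do not carry over. Pictures are saved under pics/ and viewed, at most 10 in all, crops included, and the job is handed in when it is done.

```bash
mkdir -p pics
cat > h.py <<'E'
import numpy as np, cv2
from workcell import *
def grab(n):
    f=optics.grab_frame(n); np.savez(f'pics/{n}.npz',**f); return f
def cloud(f):
    v,u=np.mgrid[0:400,0:640]; z=f['z_map'].astype(float); K=f['K']
    P=np.stack([(u-K[0,2])/K[0,0]*z,(v-K[1,2])/K[1,1]*z,z],-1)
    W=(P-f['t'])@f['R']; W[z==0]=np.nan; return W
def save(name,img): cv2.imwrite(name,img[...,::-1])
E
python3 - <<'E'
from h import *
a=grab('scene');b=grab('side')
save('pics/a.png',a['img']);save('pics/b.png',b['img'])
for f in(a,b): print(f['K'],-f['R'].T@f['t'],(f['z_map']==0).mean())
print(get_t())
E
```

```text
[[497.582245     0.         321.55825401]
 [  0.         497.582245   197.56466004]
 [  0.           0.           1.        ]] [-312.76449217  567.81920102  650.09421144] 0.00384765625
[[496.77724883   0.         324.66364068]
 [  0.         496.77724883 193.41977926]
 [  0.           0.           1.        ]] [344.89271328 988.80993823 589.35186217] 0.00417578125
0.1
```

View pics/a.png

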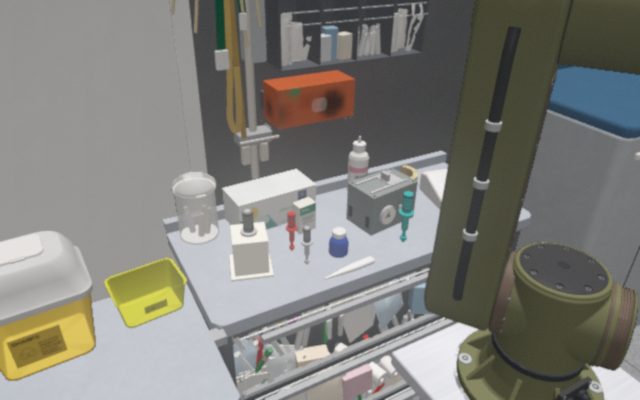

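View pics/b.png

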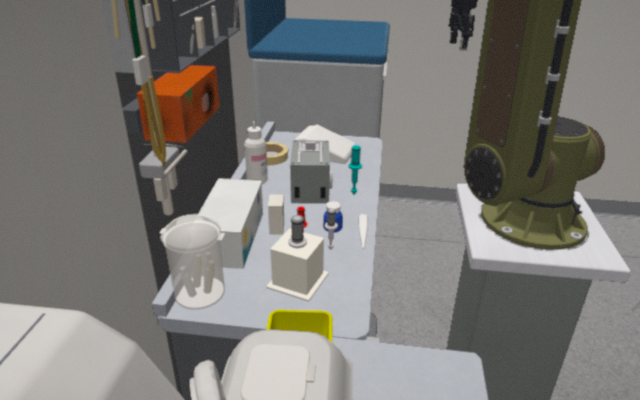

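The scene shows the white stand at (250,248), with the grey probe's grip at (248,220). The console is at (382,200), with its tab at (385,177). In the side view the stand is at (298,262), the grip at (297,230) and the console at (310,172). Next I'll measure the tops from depth.

Run:
```python
from h import *
def rect(P): 
    r=cv2.minAreaRect(P[:,:2].astype(np.float32)); return np.round(r[0],1),np.round(r[1],1),round(r[2],1),len(P),np.round(np.median(P[:,2]),1)
B={'scene':dict(con=(340,160,425,235),st=(225,200,275,275)),'side':dict(con=(285,130,335,205),st=(270,205,330,295))}
for n in B:
    f=dict(np.load(f'pics/{n}.npz'));W=cloud(f)
    for k,(x0,y0,x1,y1) in B[n].items():
        P=W[y0:y1,x0:x1].reshape(-1,3);P=P[~np.isnan(P[:,0])]
        for lo,hi in ([(93,107),(112,130)] if k=='con' else [(80,90),(95,132),(131,142)]):
            Q=P[(P[:,2]>lo)&(P[:,2]<hi)]
            Q=Q[np.linalg.norm(Q[:,:2]-np.median(Q[:,:2],0),axis=1)<90]
            print(n,k,lo,hi,rect(Q),np.round(Q.mean(0),1))
a=np.load('pics/scene.npz')['img'][150:240,330:430];b=np.load('pics/side.npz')['img'][125:215,270:370]
save('pics/c.png',np.hstack([cv2.resize(x,None,fx=4,fy=4,interpolation=2) for x in(a,b)]))
```

```text
scene con 93 107 (array([511.3, -68.2]), array([ 94.9, 146.5]), 8.4, 1180, np.float64(100.5)) [503.1 -60.1 100.5]
scene con 112 130 (array([402.3, -54.3]), array([21.5, 22.3]), 15.6, 95, np.float64(124.3)) [400.2 -53.2 122.7]
scene st 80 90 (array([478.8, 282.3]), array([70.4, 75.9]), 73.8, 613, np.float64(85.1)) [471.5 285.   85. ]
scene st 95 132 (array([473.9, 285.2]), array([21.9, 14.6]), 62.0, 175, np.float64(114.1)) [471.8 284.8 114. ]
scene st 131 142 (array([477.7, 283.8]), array([21., 21.]), 39.7, 74, np.float64(136.8)) [476.5 283.2 136.2]
side con 93 107 (array([509.9, -66.7]), array([ 89.7, 145.8]), 7.8, 953, np.float64(99.2)) [507.9 -52.6  99.5]
side con 112 130 (array([511.2, -71.6]), array([21.4, 12.6]), 3.9, 53, np.float64(119.4)) [511.4 -69.4 118.5]
side st 80 90 (array([478.6, 282.9]), array([73. , 71.4]), 72.7, 830, np.float64(84.1)) [476.8 291.   84.3]
side st 95 132 (array([477.6, 288.6]), array([22.3, 13.8]), 8.6, 227, np.float64(113.0)) [476.7 290.2 113.2]
side st 131 142 (array([477.7, 283.3]), array([21. , 23.4]), 30.6, 95, np.float64(135.6)) [477.4 285.3 135.2]
```

View pics/c.png

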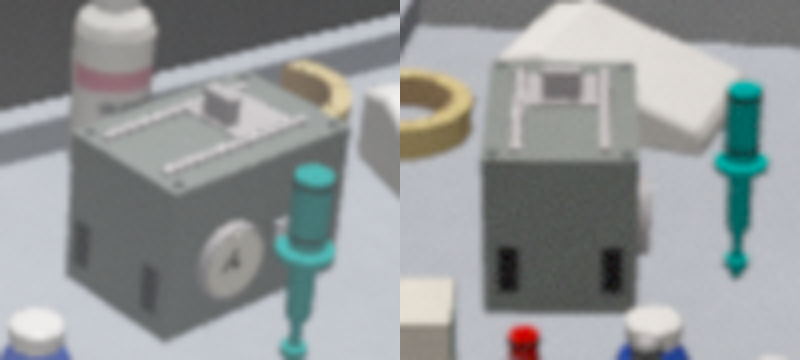

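The console centre is about (510.5,-67.5) with yaw about 8°, matching its 90x140 footprint and 100 mm height. The tab is at about (511,-71) and the probe axis at about (477.7,283.5). In the crop the shutter plate runs from the tab to the far (-y) end. Pushing the shutter next.

```bash
cat >> h.py <<'E'
YAW=8.1; C=np.array([510.5,-67.5]); c,s=np.cos(np.radians(YAW)),np.sin(np.radians(YAW))
def con(x,y,z): return [*(C+[c*x-s*y,s*x+c*y]),z]
O=[180,0,YAW-90]
E
python3 - <<'E'
from h import *
for o in ([180,0,YAW-90],[180,0,YAW+90]): print(robot.ik(con(0,-32,200),o))
O=min(([180,0,YAW-90],[180,0,YAW+90]),key=lambda o:abs(robot.ik(con(0,-32,200),o)[5]));print(O)
robot.move_pose(con(0,-32,260),O)
robot.grip(0)
f=grab('wrist');save('pics/w1.png',f['img'])
robot.movel(con(0,-32,150));robot.movel(con(0,-32,109),60)
print(get_t(),get_ft_force(),get_eef_pos())
for y in list(range(-28,22,5))+list(range(22,40,1)):
    robot.movel(con(0,y,109),60 if y<20 else 20)
    F=np.array(get_ft_force()); print(y,np.round(F,1))
    if np.linalg.norm(F)>9: break
print(get_t())
E
```

```text
[ 11.10284386  -9.37288411  -9.54548597   0.         -89.82739814
  -3.00284386]
NoneTraceback (most recent call last):
  File "<stdin>", line 3, in <module>
  File "<stdin>", line 3, in <lambda>
TypeError: 'NoneType' object is not subscriptable
```

Run:
```python
from h import *
robot.move_pose(con(0,-32,260),O)
robot.grip(0)
f=grab('wrist');save('pics/w1.png',f['img'])
robot.movel(con(0,-32,150));robot.movel(con(0,-32,109),60)
print(get_t(),get_ft_force(),get_eef_pos())
for y in list(range(-28,22,5))+list(range(22,40,1)):
    robot.movel(con(0,y,109),60 if y<20 else 20)
    F=np.array(get_ft_force()); print(y,np.round(F,1))
    if np.linalg.norm(F)>9: break
print(get_t())
```

```text
4.8333 [ 0.06986596 -0.24700402  0.63235681] [515.22536956 -99.24130095 109.36783414]
-28 [-0.6  0.6 -0.4]
-23 [0.2 1.1 0.4]
-18 [ 0.  -0.4 -0.1]
-13 [-1.   0.4 -0.1]
-8 [-0.1 -0.6  0.4]
-3 [-0.6  0.1 -0.3]
2 [-0.3 -0.6 -0. ]
7 [-0.9  0.2  0.3]
12 [0.9 0.1 0.2]
17 [0.9 0.2 1.1]
22 [ 0.1  0.9 -0.1]
23 [ 0.  -1.3  0.3]
24 [-0.2 -1.7 -0.6]
25 [ 3.  -6.6 -2. ]
26 [  4.7 -11.3  -3.1]
8.7333
```

View pics/w1.png

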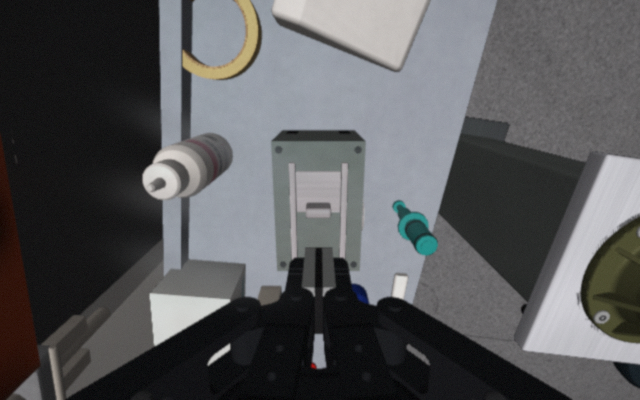

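The wrist view shows the console with the tab at (318,210), and the shutter reached its stop. Next I'll find the port hole.

Run:
```python
from h import *
robot.movel(con(0,20,109),60);robot.movel(con(0,20,170))
robot.movel(con(0,-5,215))
for n in('wrist','scene','side'): f=grab(n)
print(get_t(),get_eef_pos())
def ray(f,u,v,z):
    d=f['R'].T@np.linalg.inv(f['K'])@[u,v,1];o=-f['R'].T@f['t'];return o+d*(z-o[2])/d[2]
tiles=[]
for n in('wrist','scene','side'):
    f=dict(np.load(f'pics/{n}.npz'))
    g=cv2.cvtColor(f['img'],cv2.COLOR_RGB2GRAY)
    # rectified 0.25mm/px view of the plane z=100 (for ray casting only), +-55mm about estimated port
    p=np.array(con(0,-30,100)); 
    xs=np.arange(-45,45,.25); X,Y=np.meshgrid(p[0]+xs,p[1]-xs)
    Q=np.stack([X,Y,np.full_like(X,100)],-1)@f['R'].T+f['t']
    q=Q@f['K'].T; m=(q[...,:2]/q[...,2:]).astype(np.float32)
    r=cv2.remap(f['img'],m[...,0],m[...,1],1); tiles.append(cv2.resize(r,(266,266)))
    gr=cv2.cvtColor(r,cv2.COLOR_RGB2GRAY)
    mask=((gr<60)*255).astype(np.uint8)
    for cn in cv2.findContours(mask,0,2)[0]:
        if cv2.contourArea(cn)>1000:
            (a,b),(w,h),an=cv2.minAreaRect(cn); print(n,np.round([p[0]-45+a/4,p[1]+45-b/4,w/4,h/4],1),cv2.contourArea(cn)/16)
save('pics/r.png',np.hstack(tiles))
```

```text
10.1833 [510.63656831 -72.05819739 213.33641176]
wrist [ 528.2 -139.3    3.8   63.6] 139.4375
wrist [516.4 -99.1  17.3  17.6] 221.125
```

View pics/r.png

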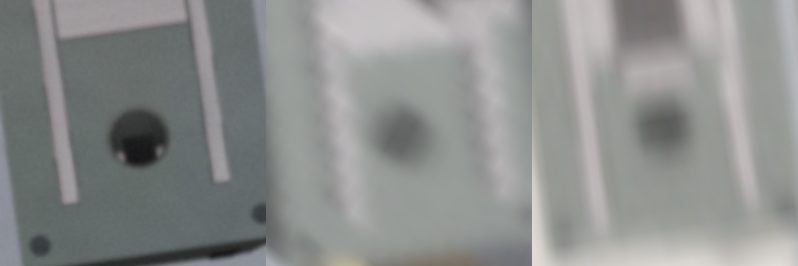

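The hole is clear of the shutter, seen at (139,138) in the wrist tile. Views disagree by about 2 mm, so I'll view it from two more wrist yaws to solve for the camera bias, then measure the probe the same way.

```bash
cat >> h.py <<'E'
def top(f,p,z,half=40):
    xs=np.arange(-half,half,.25); X,Y=np.meshgrid(p[0]+xs,p[1]-xs)
    q=(np.stack([X,Y,np.full_like(X,z)],-1)@f['R'].T+f['t'])@f['K'].T
    m=(q[...,:2]/q[...,2:]).astype(np.float32)
    return cv2.remap(f['img'],m[...,0],m[...,1],1)
def hole(f,p):
    gr=cv2.cvtColor(top(f,p,100,20),cv2.COLOR_RGB2GRAY)
    best=max(cv2.findContours(((gr<75)*255).astype(np.uint8),0,2)[0],key=cv2.contourArea)
    (a,b),r=cv2.minEnclosingCircle(best); return np.array([p[0]-20+a/4,p[1]+20-b/4]),r/4
def rot(d): d=np.radians(d); return np.array([[np.cos(d),-np.sin(d)],[np.sin(d),np.cos(d)]])
E
python3 - <<'E'
from h import *
p0=np.array([516,-98.]); obs=[];ds=[]
off=np.array([510.6,-72.1])-p0
for d in (0,70,-70,140):
    t=p0+rot(d)@off; o=[180,0,O[2]+d]
    if d:
        if robot.ik([*t,215],o) is None: print('noik',d);continue
        robot.move_pose([*t,215],o); robot.sleep(.3)
    f=grab('wrist') if d else dict(np.load('pics/wrist.npz'))
    h,r=hole(f,p0); print(d,h,r,get_eef_pos(),get_t()); obs.append(h);ds.append(d)
A=np.vstack([np.hstack([np.eye(2),rot(d)]) for d in ds]); s_,res,*_=np.linalg.lstsq(A,np.hstack(obs),rcond=None)
print(s_,A@s_-np.hstack(obs))
f=dict(np.load('pics/wrist.npz'));print(-f['R'].T@f['t'])
for o in (-90,-60,0,30,60): print(o,robot.ik([477.7,283.5,200],[180,0,o]))
E
```

```text
0 [516.61828041 -99.2688179 ] 9.895355224609375 [510.63656831 -72.05819739 213.33641176] 10.1833
70 [517.04417229 -98.79229355] 10.890068054199219 [489.83174297 -94.18936004 214.96396685] 11.6833
-70 [516.07432365 -98.58108139] 10.042348861694336 [538.47018614 -84.06748857 215.00618783] 14.125
140 [517.10344887 -97.98706818] 10.298380851745605 [ 503.49795608 -121.30547563  215.00337571] 17.5917
[ 5.16625815e+02 -9.85020296e+01 -7.16052952e-02 -6.26490524e-01] [-0.06407115  0.1402978   0.14586034  0.00870462 -0.06170807 -0.0679336
 -0.02008112 -0.08106882]
[547.82831331 -51.74816555 357.27675989]
-90 [ 51.40413921  -4.56040022  -5.1562231    0.         -89.40417712
 -51.40413921]
-60 [ 51.40413921  -4.56040022  -5.1562231    0.         -89.40417712
 -21.40413921]
0 [ 5.14041392e+01 -4.56040022e+00 -5.15622310e+00  2.54444375e-14
 -8.94041771e+01  3.85958608e+01]
30 [ 5.14041392e+01 -4.56040022e+00 -5.15622310e+00  2.54444375e-14
 -8.94041771e+01  6.85958608e+01]
60 [ 51.40413921  -4.56040022  -5.1562231    0.         -89.40417712
  98.59586079]
```

```bash
cat >> h.py <<'E'
PORT=np.array([516.63,-98.5]); BIAS=np.array([-.07,-.63]); OFF=np.array([-5.4,25.9])
def disc(f,z):
    W=cloud(f);m=np.abs(W[...,2]-z)<5
    m&=np.linalg.norm(W[...,:2]-[477.7,283.5],axis=-1)<40
    v,u=np.nonzero(m); d=np.stack([u,v,1+0*u],0).astype(float)
    d=f['R'].T@np.linalg.inv(f['K'])@d;o=-f['R'].T@f['t'];P=(o[:,None]+d*(z-o[2])/d[2]).T
    (a,b),r=cv2.minEnclosingCircle(P[:,:2].astype(np.float32)); (ra,rb),wh,_=cv2.minAreaRect(P[:,:2].astype(np.float32))
    print('disc',(a,b),r,(ra,rb),wh,P[:,:2].mean(0),W[...,2][m].mean())
    return P[:,:2].mean(0)-BIAS
E
python3 - <<'E'
from h import *
p=np.array([477.7,283.5])
for n in('scene','side'):
    W=cloud(dict(np.load(f'pics/{n}.npz')));k=(W[...,2]>88)&(W[...,2]<200)&(np.linalg.norm(W[...,:2]-p,axis=-1)<90)&(np.linalg.norm(W[...,:2]-p,axis=-1)>25)
    print(n,k.sum(),W[k][::40])
t=p+OFF
robot.movel([*PORT,260],200,rot=O)
robot.move_pose([*t,252],O);robot.sleep(.3)
f=grab('wrist');save('pics/w2.png',f['img']);print(disc(f,137.),get_eef_pos(),get_t())
E
```

```text
scene 1 [[459.07066844 315.82154576  88.16979892]]
side 0 []
disc (480.025390625, 280.9661865234375) 11.207810401916504 (480.400146484375, 280.7250671386719) (21.46528434753418, 21.677717208862305) [480.03380916 280.86430482] 136.30145287448187
[480.10380916 281.49430482] [472.53856092 308.98628957 252.08637754] 22.05
```

View pics/w2.png

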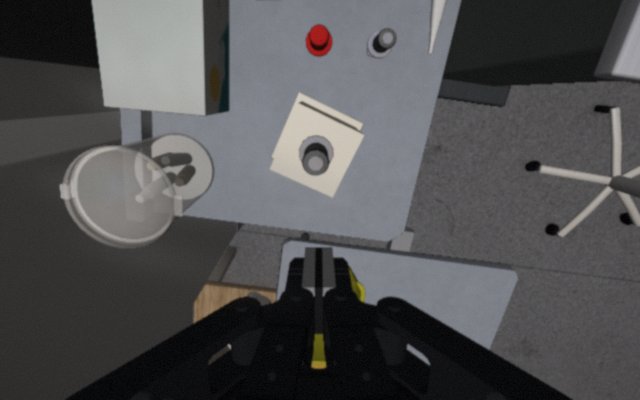

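The grip disc is at (315,160), radius 11.2 mm as expected, and the surroundings are clear. I'll grip crosswise first to centre the probe, then take the final grip and carry it.

Run:
```python
from h import *
P=[480.1,281.5]; O2=[180,0,O[2]+90]
robot.grip(50,20)
robot.move_pose([*P,170],O2);robot.movel([*P,97],120);robot.grip(0,20);print(get_width(),get_eef_pos(),get_ft_force())
robot.grip(40);robot.movel([*P,97],60,rot=O);robot.grip(0,90);robot.sleep(.2)
print(get_width(),get_grasp_force(),get_eef_pos(),get_ft_force(),get_t())
robot.movel([*P,232],150);print(get_width(),get_ft_force())
robot.movel([*PORT,232],250);robot.sleep(.3)
print(get_eef_pos(),get_tool_rot(),get_t())
for n in('scene','side'): f=grab(n)
ims=[]
for n in('scene','side'):
    f=dict(np.load(f'pics/{n}.npz'));W=cloud(f)
    for z0,z1 in((148,160),(176,218)):
        for z in np.arange(z0,z1,6):
            k=(abs(W[...,2]-z)<3)&(np.linalg.norm(W[...,:2]-PORT,axis=-1)<14);print(n,z,k.sum(),W[k].mean(0)) if k.sum() else 0
    q=f['K']@(f['R']@[*PORT,130]+f['t']);u,v=(q[:2]/q[2]).astype(int)
    ims.append(cv2.resize(f['img'][v-60:v+60,u-60:u+60],(400,400),interpolation=2))
save('pics/d.png',np.hstack(ims))
```

```text
21.439759388932835 [480.49282928 281.86561861  98.02418508] [-0.94801844  1.73960499  2.75203069]
20.173232897261002 87.85269141197205 [480.19434135 281.57968384  97.2117061 ] [-0.06794579  1.01901867  1.82875827] 27.675
19.832638904276315 [ 0.80004384  0.14670503 -1.05373424]
[516.66708555 -98.05868336 232.03515948] [-1.79996981e+02  2.88428605e-03 -8.18572759e+01] 30.7
scene 148 1 [514.83618861 -98.01309325 148.89193092]
scene 154 12 [513.17809445 -93.07326164 154.31494673]
scene 176 7 [514.55745445 -94.59320511 177.01086144]
scene 182 13 [512.18883271 -94.83609135 182.49563115]
scene 188 17 [513.10211987 -94.42038473 188.05583353]
scene 194 15 [512.52206723 -94.35448934 193.88420478]
scene 200 16 [513.12981485 -92.90378553 199.46488485]
scene 206 21 [512.48494304 -93.86055819 206.2040591 ]
scene 212 14 [512.90858704 -94.76162375 212.08890097]
side 148 5 [515.39919749 -94.70590885 147.39604955]
side 154 11 [514.64519654 -90.7699118  154.29851342]
side 176 8 [514.10507164 -93.80472845 176.34120164]
side 182 14 [514.90650662 -92.20797929 182.04913353]
side 188 13 [513.88683146 -92.00377324 188.06917523]
side 194 14 [514.86128746 -90.94337927 193.80101445]
side 200 17 [514.79326908 -92.25285768 199.5896866 ]
side 206 15 [514.48749268 -91.2377218  206.23316741]
side 212 14 [514.60138969 -91.54173291 212.12748773]
```

View pics/d.png

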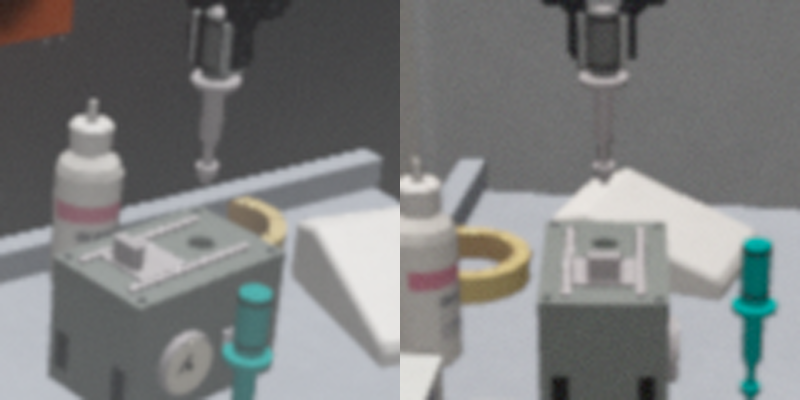

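The probe hangs upright over the hole, held by the grip. The shutter is fully open. Inserting with force checks.

Run:
```python
from h import *
robot.movel([*PORT,189],120); robot.sleep(.2)
F0=np.array(get_ft_force());print(np.round(F0,1),get_eef_pos(),get_t())
d=0;log=[]
while d<73:
    F=np.array(get_ft_force())-F0; 
    log.append((d,*np.round(F,1)))
    if F[2]>17.5 or np.hypot(F[0],F[1])>12 or (d<20 and F[2]>7): break
    d+= 3 if d<36 and F[2]<5 else (1 if F[2]<13 else .5)
    robot.movel([*PORT,187-d],30)
for l in log: print(*l)
print(get_eef_pos(),get_t(),get_width())
```

```text
[-0.6 -0.7 -0.4] [517.0518916  -98.54661057 190.11700209] 31.5083
0 0.0 0.0 0.0
3 1.2 0.3 -0.4
6 0.8 0.4 -0.3
9 0.9 1.3 -0.6
12 1.3 0.0 -0.5
15 0.7 1.3 -0.4
18 0.2 0.3 -0.3
21 0.4 0.4 -0.8
24 0.5 0.2 0.4
27 0.4 -0.5 -0.4
30 0.6 0.8 1.9
33 1.1 0.9 2.6
36 2.2 1.0 4.2
37 1.7 0.6 3.4
38 1.8 1.0 3.3
39 2.2 1.0 4.3
40 2.4 0.8 5.2
41 2.7 1.4 5.2
42 2.3 0.5 5.1
43 1.3 1.0 5.7
44 1.6 1.0 4.6
45 1.5 0.5 5.5
46 1.0 1.1 5.8
47 0.7 1.0 7.1
48 -0.3 1.1 7.9
49 -0.8 1.0 7.6
50 1.2 0.6 7.2
51 1.5 -0.3 7.0
52 1.5 0.5 6.3
53 1.6 1.2 6.7
54 1.8 0.0 5.7
55 0.6 0.3 5.9
56 2.4 0.1 7.0
57 1.0 -0.1 6.7
58 2.6 1.1 5.1
59 1.8 -0.1 3.0
60 0.9 0.4 4.9
61 -0.2 0.7 7.9
62 -0.1 1.0 8.3
63 -0.7 0.9 11.0
64 -1.2 0.4 12.5
65 -2.2 1.8 15.1
65.5 -3.1 2.5 17.1
66.0 -3.6 1.3 17.3
66.5 -4.8 2.4 20.2
[517.05191467 -99.05924795 124.12527536] 42.575 20.407376007909775
```

There was a small dip at 58–60 followed by a rise to 20 N. A gentle tug will check the lock.

Run:
```python
from h import *
for d in (65,63,61,60,59,58,57,56,55):
    robot.movel([*PORT,187-d],30);F=np.array(get_ft_force());print(d,np.round(F,1),np.round(get_eef_pos()[2],2))
    if F[2]<-7: break
print(get_t())
```

```text
65 [-2.7  0.7 16.1] 124.71
63 [0.2 0.8 9.5] 125.43
61 [0.5 0.1 7.5] 126.85
60 [ 0.8 -0.3  5.1] 127.14
59 [ 1.5 -1.6  0.4] 127.41
58 [ 3.8 -1.5 -5.6] 127.76
57 [ 5.  -1.7 -9.5] 127.95
44.325
```

It holds against the pull (-9.5 N with almost no motion), so it is locked. Release and check.

Run:
```python
from h import *
robot.movel([*PORT,187-59.3],30);robot.grip(60);robot.movel([*PORT,230],120);robot.movel([PORT[0],PORT[1],290],150);robot.sleep(.5)
for n in('scene','side'): f=grab(n)
ims=[]
for n in('scene','side'):
    f=dict(np.load(f'pics/{n}.npz'));W=cloud(f)
    k=(np.linalg.norm(W[...,:2]-PORT,axis=-1)<13)&(W[...,2]>104)&(W[...,2]<240);print(n,np.percentile(W[k][:,2],[1,50,95,99]))
    q=f['K']@(f['R']@[*PORT,130]+f['t']);u,v=(q[:2]/q[2]).astype(int)
    ims.append(cv2.resize(f['img'][v-60:v+60,u-60:u+60],(400,400),interpolation=2))
save('pics/e.png',np.hstack(ims));print(get_t(),get_ft_force())
```

```text
scene [104.89059463 145.27735508 168.39619742 169.10125078]
side [105.92173737 142.17913927 166.18573319 167.15131559]
47.1917 [ 0.07557564 -0.77958698  0.19897654]
```

View pics/e.png

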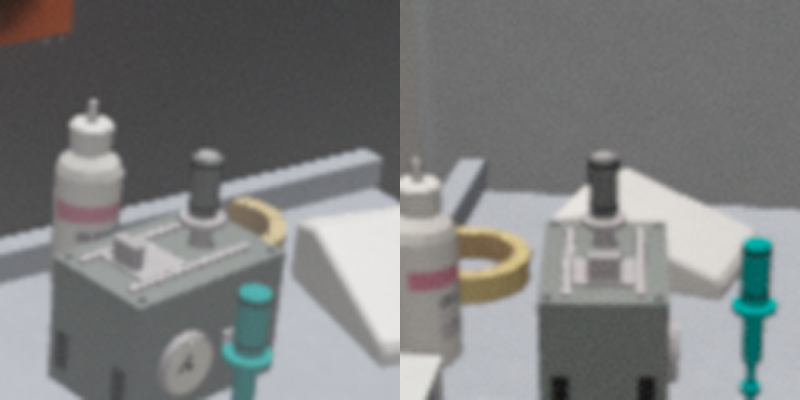

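The probe stands alone in the port. Its top is at about 167.5 mm, so the tip is about 59.5 mm deep and did not rise on release. The shutter is open at the stop.

```bash
python3 -c "
from h import *
print(robot.job_done())"
```

```text
the job is handed in; nothing more can be done
None
```

The shutter is fully open and the probe is locked in the port about 59.5 mm deep. It held a 9.5 N pull and did not rise when let go. Push peaked near 20 N, nothing else was deliberately touched, and I handed the job in at about 47 s.

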